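# Unlatch the model drying cage and swing its gate open

## Robot

A 6-joint arm with a two-finger parallel gripper is mounted at the origin on the work surface; the furniture and walls round the work are solid. World frame = base frame: x ahead of the robot, y to its left, z up, the work surface at z = 0. Lengths are in m, angles in degrees, forces in N, time in s.
With the tool pointing down it reaches from about 0.225 to 0.875 m from the base axis. Payload 3.4 kg.
Tool frame: the origin (TCP) lies on the centre line of the jaws, within the pads' length; the fingertips stand 22 mm ahead of it and the grasp point (between the pads) lies 3 mm ahead of it (arm.tip_extent is the distance from the TCP to the fingertips, in m); z points along the fingers, y is the line along which they close (so a half turn about z gives the same grasp; the last joint's range is limited). The gripper opens to 85 mm and grips with 20 to 120 N. Pads are 22 mm wide; open, the fingers measure 114 mm over their backs; the gripper's body (76 mm by 85 mm) begins 54 mm behind the grasp point. The pads swing forward as they close: fully open they stand 13 mm farther back than shut.
Start: joints at [64.859, 15.808, 86.224, -0, 77.962, -6.933], TCP at [0.18, 0.546, 0.253] pointing down, gripper open.
Joint ranges: [-165.64, 165.64], [-43.16, 119.46], [12.63, 154.43], [-67.54, 247.53], [6.08, 155.33], [-154.97, 154.97]. Speed limits (degrees/s): [147.25, 147.25, 180, 180, 180, 180].

## Interface

Orientations are given as a 3x3 rotation matrix whose columns are the frame's x, y, z axes.
In Python, from station import arm gives the robot as it stands.
- The arm moves only by the tool play_rows, never from a script. Its argument "increments" is a list of rows, each a list of 7 numbers: the shift along the tool's x, y, z in mm, then the turn, a rotation vector about the tool's x, y, z in rad, then the closure, from -1 (fully open) to 1 (shut), so that 0 is half open. In form: [[x, y, z, wx, wy, wz, claw], ...]. A call has 1 to 8 rows; each row shifts and turns the commanded pose from where the row before left it, along the tool's axes as they then stand; what a row does not reach is not made up. A row lasts 1/10 s, in which the tool goes at most 50 mm and 8.59 degrees, less where a joint would pass 70% of its speed; a pose out of reach is approached as far as the arm can. A call with a gripper value outside its range is refused whole. The fingers move at their own pace and stop on an object; "grip_force" is the grip in N (left out, the last holds). Time passes only in rows, so rows that do not move let the fingers close. It gives the time, the measured TCP pose, the force, the opening and the grip force at its end, in the units of the state.
- arm.state(): the state, without advancing time (a new reading comes with each control period).
- arm.get_image(name): name is "scene" or "top"; returns (picture, depth): 400x640x3 uint8, red, green, blue; 400x640 float32, m along the optical axis (not along the pixel's ray), 0 where there is no reading.
- arm.calibration(name): a dict with "camera_matrix" (3x3 intrinsics, pixels), "dist" ([k1, k2, p1, p2, k3] as OpenCV has them; the pictures are not rectified), "eye" and "attitude" of the camera in the world. Camera axes: x right, y down, z forward; pixel columns grow to the right and rows downward; lengths in m; the calibration is good to about 2 mm. A picture is of the moment at which its call begins. calibration takes no time and is no camera call.
- arm.close_job(): hands the job in; it is judged then, once.
Trained networks look in the newest picture that a camera, given by its name, has taken for a name from the list of things; names that differ only in an ending like _2 or _b are one class to them, and where a whole thing is asked for, a point or a joint stands for the part that bears it (a point fixed in the world has none). Each returns a list of dicts, best first, with "score" (0 to 1); they miss things now and then, are a little off and sometimes report something else, mostly with a low value. They report only what shows in the picture. A call takes as long as a camera call.
- arm.boxes_of(target, camera): "box" ([left, top, right, bottom] in pixels, round what is visible of it).
- arm.outline_of(target, camera): "region" (400x640 bool, what is visible of it) and "box" ([left, top, right, bottom] in pixels, round what is visible of it).
The state is a dict: "clock": time; "joint_positions": joint angles; "joint_vel": joint speeds; "effort": joint torques, N m; "tool_pos": TCP position; "eef_rot": TCP orientation; "ft_force": force on the tool from outside, world axes, zero at the start; "ft_torque": the same for the moment, N m; "width": finger opening in m; "grasp_force": force on a finger pad.
Only numpy, scipy, OpenCV 4.12 (cv2) and the standard library are available. Lean on these libraries where they do the work, as an engineer would, in place of code of your own. Each camera call takes 0.05 s, during which the arm holds its last target. There are 200 camera calls.

## Task

Open the small drying cage so that the plaster jaw models inside can be got at: lift the gate's gravity latch bar by its upright thumb tab, feel for the height at which the bar can come out of the catch on the post, and draw the gate toward you without forcing the bar against the catch. Swing the gate wide open, to at least 80 degrees, without flinging it, then let the bar down to its rest and let go, leaving the gate standing open. Leave the models in the cage and the pot and bottle beside it where they are.

Things in the scene. Friction and masses are not known exactly. Their poses are not given: they have to be found in the camera images.
- cage: Low white and aluminium cage with rod walls and a clear roof, 120 deep (x) x 250 wide (y) x 100 mm high, fixed to the worktop. Origin: centre of its underside; +x to its back, the front with the gate faces -x, z up. Its left front post (+y) carries the gate, its right front post (-y) the catch.
- gate (a joint): Angle of the gate about its upright hinge, rad: 0 closed, grows as its free (-y) end swings out to the front, up to 1.75. It stays where it is left; swinging it takes about 1 N at the tab.
- gate_hinge (a point): Point on the gate's upright hinge axis, at the height of the resting latch bar, 82 mm above the worktop; in the cage frame it lies at x -66, y +105 mm. The gate is 205 mm wide from the axis, 10 mm thick, its top 96 mm above the worktop.
- latch_bar (a joint): Angle of the latch bar about its pivot on the gate, rad: 0 level, resting on the gate; grows as its free end rises; 0.29 at most. The bar falls back by its weight when let go.
- latch_pivot (a point): The bar's pivot, on the gate's front, on the bar's centre line. Gate closed: in the cage frame 50 mm to -y and 13.5 mm to -x of the hinge axis. The dark steel bar is 6 mm thick (x), 12 mm high and reaches 184 mm from here toward -y, past the gate's free edge into the catch.
- thumb_tab (a point): Centre of the upright thumb tab on the latch bar, to be gripped: block 10 mm thick (cage x, gate closed) x 20 wide (y) x 36 mm high, on a slimmer stem, free on all sides; its top is 18 mm above this point, the gate's top 36 mm below it. It lies 50 mm above the bar's centre line, 95 mm from the pivot toward -y, and lifts on an arc about the pivot: up, and about half as far to +y.
- latch_tongue: The last 35 mm of the latch bar; origin at its centre, 166.5 mm from the pivot, axes as the bar's (at rest, gate closed: as the cage's). It lies in the catch. 3 mm in front of it stands the catch's lower lip, 8 mm thick, which holds it. Force between tongue and catch must stay below 12 N; the steel hardly yields.
- catch_middle (a point): Point fixed on the cage, in the middle of the resting tongue where it crosses the catch, 172 mm from the pivot. The catch is a steel hook 8 mm wide (y) on the right front post. Seen from the side: a lower lip in front of the bar, above it an exit open to the front, 17 mm high for the 12 mm bar, above that an upper lip 12 mm deep with a roof behind. Raised too far, the bar is stuck behind the upper lip.
- catch_post (a point): Top of the right front post, which carries the catch, 100 mm above the worktop. The catch is screwed on through slots: its height differs each time and is not measured. At the catch the bar must rise 10 to 32 mm to be mid-exit; 2 mm lower or higher it catches on a lip. Pulled out lightly at the tab (3 to 6 N) while it rises, it gives way at the exit. It is clear of the lips with the gate at 0.12 rad or more.
- plaster_model_0: Plaster jaw model, 46x58x24 mm, loose inside the cage; origin under its centre.
- plaster_model_1: Plaster jaw model, 48x61x24 mm, loose inside the cage; origin under its centre.
- bottle_middle (a point): Centre of a loose small bottle, 30 mm thick, 78 mm high, standing right of the cage's front.
- pot_middle (a point): Centre of a loose paste pot, 32 mm across, 21 mm high, standing right of the cage.

How it is judged:
By the outcome, as a careful person would: the job done as asked, in the order asked, and still so for the second after the job is handed in, with the robot touching nothing.
It also fails if it takes over 64 s, if anything falls off the work surface, if the arm or the gripper's body presses on something with over 40 N, if the wrist force passes 120 N, or if a joint passes its speed limit or range.

## Working session

There is one attempt and no reset: what is moved stays moved. The work goes in short steps, Python scripts to look and compute and a tool call to move; the robot and the scene stay as the last step left them, time stands still between calls to the robot, and variables do not carry over. Pictures are saved under pics/ and viewed, at most 10 in all, crops included, and the job is handed in when it is done.

Besides the shell and the picture viewer there is one more tool, called after "Emit:" by a JSON object that holds its "op" and its "data". play_rows: Moves the arm, as the interface text tells. Its arguments: {"type":"object","properties":{"increments":{"type":"array","items":{"type":"array","items":{"type":"number"}}},"grip_force":{"type":"number"}},"required":["increments"]}

```bash
ls; mkdir -p pics
cat > h.py <<'E'
import numpy as np,cv2
from station import arm
def pts(name,uv,z=None,depth=None):
    c=arm.calibration(name);K=np.array(c["camera_matrix"]);d=np.array(c["dist"],float)
    R=np.array(c["attitude"]);e=np.array(c["eye"])
    n=cv2.undistortPoints(np.array(uv,float).reshape(-1,1,2),K,d).reshape(-1,2)
    r=np.c_[n,np.ones(len(n))]
    if depth is not None: return e+(r*np.array(depth)[:,None])@R.T
    w=r@R.T
    return e+w*((z-e[2])/w[:,2])[:,None]
E
python3 - <<'E'
from h import *
for n in("scene","top"):
    p,d=arm.get_image(n);cv2.imwrite(f"pics/{n}0.png",p[:,:,::-1]);np.save(f"{n}_d.npy",d)
    c=arm.calibration(n);print(n,np.round(c["eye"],3),np.round(c["attitude"],3).tolist(),c["camera_matrix"])
    for t in("thumb_tab","latch_tongue","catch_post","gate_hinge","cage","bottle_middle"):
        print(t,[(b["box"],round(b["score"],2)) for b in arm.boxes_of(t,n)[:2]])
print(arm.state())
E
```

```text
pics
scene [-0.095  0.34   0.475] [[-0.469, -0.359, 0.807], [-0.883, 0.182, -0.433], [0.009, -0.916, -0.402]] [[481.10281383   0.         321.58190179]
 [  0.         481.10281383 206.12191446]
 [  0.           0.           1.        ]]
thumb_tab [([280.8, 188.7, 373.4, 236.0], 0.83), ([259.6, 236.5, 286.4, 253.7], 0.72)]
latch_tongue []
catch_post [([233.4, 183.8, 382.0, 276.2], 0.96)]
gate_hinge [([257.7, 189.4, 372.9, 270.0], 0.62)]
cage [([231.0, 187.6, 380.5, 275.2], 0.98)]
bottle_middle [([409.0, 217.0, 426.8, 254.3], 0.56)]
top [ 0.509 -0.053  0.988] [[-0.028, -0.994, 0.107], [-0.999, 0.029, 0.013], [-0.017, -0.106, -0.994]] [[468.24253942   0.         319.64572875]
 [  0.         468.24253942 199.52841424]
 [  0.           0.           1.        ]]
thumb_tab [([274.2, 197.1, 374.9, 202.8], 0.96)]
latch_tongue []
catch_post [([248.9, 123.0, 377.3, 209.8], 0.78)]
gate_hinge [([257.8, 186.3, 374.8, 205.1], 0.6)]
cage [([249.7, 125.0, 381.6, 208.3], 0.62)]
bottle_middle [([402.2, 217.7, 425.4, 230.6], 0.76)]
{'clock': 0.7, 'joint_positions': array([ 6.48573659e+01,  1.58040729e+01,  8.62225764e+01,  1.92219220e-03,
        7.79644217e+01, -6.93341747e+00]), 'joint_vel': array([-0.00045733,  0.0308115 ,  0.08646056, -0.08185596, -0.05991988,
       -0.03015412]), 'effort': array([-1.26180581e-03, -4.16507578e+01, -2.46050155e+01,  6.44695160e-05,
       -1.05281022e-04,  1.91362864e-05]), 'tool_pos': array([0.17969271, 0.54623029, 0.25337903]), 'eef_rot': array([[-9.49919612e-01,  3.12494367e-01,  3.65102769e-05],
       [ 3.12494369e-01,  9.49919599e-01,  1.55016063e-04],
       [ 1.37598190e-05,  1.58662055e-04, -9.99999987e-01]]), 'ft_force': array([-0.13371796, -0.1695498 , -0.09806885]), 'ft_torque': array([ 0.04942119, -0.01045348, -0.02707204]), 'grasp_force': 0.0, 'width': 0.08547905117545584}
```

Run:
```python
import cv2,numpy as np
a=cv2.imread("pics/scene0.png")[165:295,215:445];b=cv2.imread("pics/top0.png")[110:240,235:435]
cv2.imwrite("pics/a.png",cv2.resize(a,None,fx=3.4,fy=3.4,interpolation=3));cv2.imwrite("pics/b.png",cv2.resize(b,None,fx=4,fy=4,interpolation=3))
```

```text
(no output)
```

View pics/a.png

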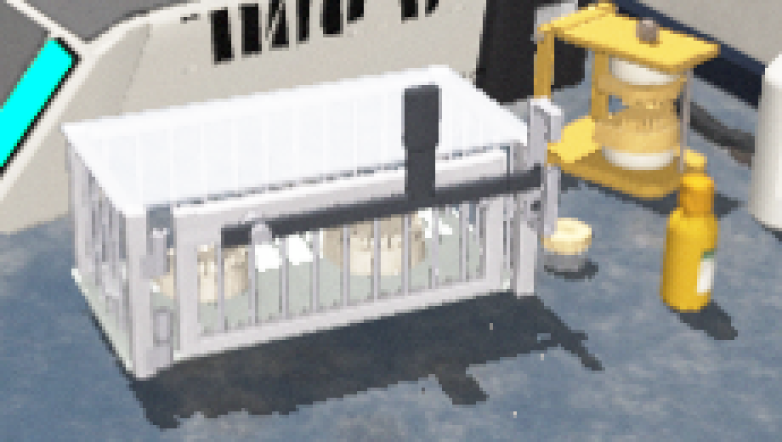

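View pics/b.png

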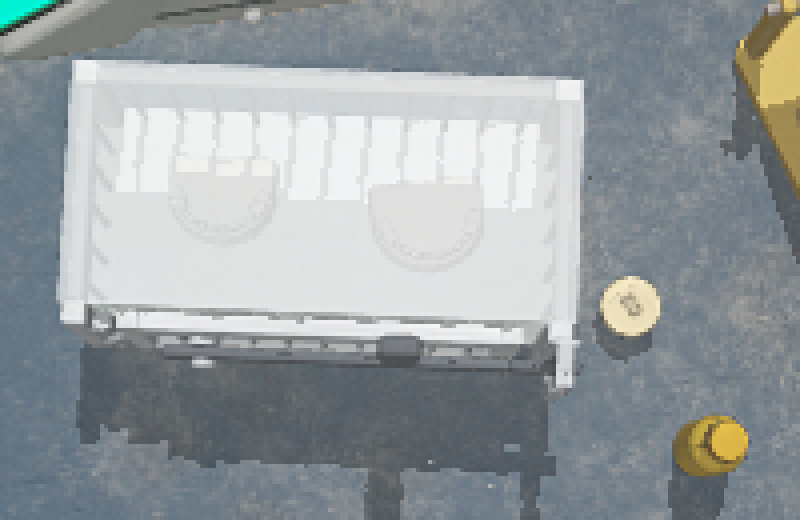

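The scene view shows the closed gate with the dark tab near pixel (338, 207). In the top view the tab is near (335, 197), the post tops near (254, 188) and (375, 194), and the bottle and pot lie right of the front.

Run:
```python
from h import *
f=lambda x,y:(235+(x+.5)/4-.5,110+(y+.5)/4-.5)
P=pts("top",[f(74,312),f(562,335),f(85,72),f(568,90)],z=.1);print(np.round(P,4))
d=np.load("top_d.npy")
p=cv2.imread("pics/top0.png")
print(p[192:204,326:344].mean(2).astype(int));print(np.round(d[192:204,326:344]*1000).astype(int))
# cage pose from posts
fl,fr,bl,br=P
yv=(fl-fr)+(bl-br);th=np.arctan2(-yv[0],yv[1]);print("yaw",np.degrees(th))
C=P.mean(0)[:2];R=np.array([[np.cos(th),-np.sin(th)],[np.sin(th),np.cos(th)]]);print(C,((P[:,:2]-C)@R).round(4))
tab=C+R@np.array([-.0795,.105-.145]);print("tab",tab)
ds=np.load("scene_d.npy");q=cv2.imread("pics/scene0.png")
m=np.zeros(ds.shape,bool);m[190:205,334:344]=1;m&=(q.mean(2)<90)
v,u=np.where(m);W=pts("scene",np.c_[u,v],depth=ds[m]);print(np.round(np.median(W,0),4),W.min(0),W.max(0),len(W))
uv=[(257.8,165+110/3.4)]
```

```text
[[ 0.6316  0.0864  0.1   ]
 [ 0.6135 -0.1467  0.1   ]
 [ 0.7492  0.0797  0.1   ]
 [ 0.7328 -0.1545  0.1   ]]
[[229 229 229 230 231 233 233 235 234 235 236 236 235 234 234 234 235 236]
 [235 235 232 233 236 208 202 202 201 202 200 199 233 234 232 230 230 230]
 [192 197 200 178 123 115 116 113 113 116 116 114 114 141 229 236 236 237]
 [124 124 125 107 112 123 124 125 126 127 127 127 128 112 109 140 151 154]
 [174 178 181 121 114 122 123 124 125 125 123 122 127 111  93 134 124 118]
 [178 182 185 120 111 120 121 121 122 122 121 122 124 110 120 161 127 121]
 [133 132 132  88  89 102 102 103 104 104 105 107 107 100 113 149 135 179]
 [ 99 102 106  87  79  80  80  78  79  79  79  79  79  74 124 127 125 134]
 [117 121 121 124  87  79  79  81  79  78  79  79  78  97 128 131 131 132]
 [ 81  81  83  84  82  81  79  78  78  79  79  79  85  95  98 103 106 107]
 [ 98 101  98  98  98  97  99 100 105 101  96  96  96  94  95  94  92  85]
 [ 99 101  96  95  98  94  97  98  99 101 102 106 101 100 101 103 101 101]]
[[902 901 903 900 899 902 898 900 900 897 900 900 897 897 900 900 901 902]
 [900 901 902 8
[... 369 characters left out ...]
 907 857 844 845 846 846 845 845 844 844 844 847 978 975 979 977]
 [906 906 906 873 857 852 851 852 849 851 848 844 847 855 905 904 908 902]
 [906 906 906 905 871 871 870 870 869 868 867 866 865 873 904 907 907 906]
 [911 911 911 910 907 896 897 894 896 895 893 890 903 904 905 904 906 905]
 [990 997 992 992 996 992 996 994 991 991 994 994 992 991 993 992 991 994]
 [993 994 992 995 994 993 994 994 995 991 993 992 993 992 994 991 993 992]]
yaw -4.220096187336192
[ 0.68176552 -0.03375878] [[-0.0589  0.1162]
 [-0.0597 -0.1177]
 [ 0.0589  0.1181]
 [ 0.0597 -0.1166]]
tab [ 0.59953754 -0.06780008]
[ 0.6    -0.068   0.1377] [-0.09474905 -0.07794283  0.12397833] [0.60616741 0.33957094 0.47458193] 129
```

Emit:
{"op": "play_rows", "data": {"increments": [[-37,-28.2,2,0,0,0,-1],[-37,-28.2,2,0,0,0,-1],[-37,-28.2,2,0,0,0,-1],[-37,-28.2,2,0,0,0,-1],[-37,-28.2,2,0,0,0,-1],[-37,-28.2,2,0,0,0,-1],[-37,-28.2,2,0,0,0,-1],[-37,-28.2,2,0,0,0,-1]], "grip_force": 30}}

```text
clock: 1.5
tool_pos: [0.3912, 0.2378, 0.2376]
eef_rot: [[-0.95, 0.312, 0.001], [0.312, 0.95, 0.001], [-0.001, 0.001, -1.0]]
ft_force: [0.2, 0.7, 0.7]
width: 0.0852
grasp_force: 0.0
```

Emit:
{"op": "play_rows", "data": {"increments": [[-37,-28.2,2,0,0,0,-1],[-37,-28.2,2,0,0,0,-1],[-37,-28.2,2,0,0,0,-1],[-37,-28.2,2,0,0,0,-1],[-37,-28.2,2,0,0,0,-1],[-37,-28.2,2,0,0,0,-1],[-37,-28.2,2,0,0,0,-1],[-37,-28.2,2,0,0,0,-1]]}}

```text
clock: 2.3
tool_pos: [0.602, -0.0691, 0.2213]
eef_rot: [[-0.95, 0.313, 0.0], [0.313, 0.95, 0.0], [-0.0, 0.0, -1.0]]
ft_force: [-0.0, -0.3, -0.9]
width: 0.0853
grasp_force: 0.0
```

Emit:
{"op": "play_rows", "data": {"increments": [[0,0,0,0,0,0.147,-0.4],[0,0,0,0,0,0.147,-0.4],[0,0,0,0,0,0.147,-0.4],[0,0,0,0,0,0.147,-0.4],[0,0,0,0,0,0.147,-0.4],[0,0,0,0,0,0.147,-0.4],[0,0,0,0,0,0.147,-0.4],[0,0,0,0,0,0.147,-0.4]]}}

```text
clock: 3.1
tool_pos: [0.6011, -0.0674, 0.2213]
eef_rot: [[-0.071, 0.997, 0.0], [0.997, 0.071, 0.0], [0.0, 0.0, -1.0]]
ft_force: [0.1, -0.1, 0.4]
width: 0.0596
grasp_force: 0.0
```

Emit:
{"op": "play_rows", "data": {"increments": [[0,0,0,0,0,0.147,-0.4],[0,0,0,0,0,0,-0.4]]}}

```text
clock: 3.3
tool_pos: [0.6011, -0.0673, 0.2213]
eef_rot: [[0.07, 0.998, 0.0], [0.998, -0.07, 0.0], [0.0, 0.0, -1.0]]
ft_force: [0.4, -0.5, -0.9]
width: 0.06
grasp_force: 0.0
```

Run:
```python
from h import *
C=np.array([.68177,-.03376]);th=np.radians(-4.22);R=np.array([[np.cos(th),-np.sin(th)],[np.sin(th),np.cos(th)]])
for n in("top","scene"):
    d=np.load(n+"_d.npy");v,u=np.where(d>0);W=pts(n,np.c_[u,v],depth=d[d>0])
    k=(abs(W[:,0]-.6)<.03)&(abs(W[:,1]+.068)<.03)&(W[:,2]>.118)&(W[:,2]<.16);W=W[k]
    L=(W[:,:2]-C)@R
    print(n,len(W),np.percentile(L,[5,50,95],axis=0).round(4).tolist(),np.percentile(W[:,2],[5,50,95]).round(3))
    if n=="top":
        t=W[:,2]>.143;print("top face",np.percentile(L[t],[2,50,98],axis=0).round(4).tolist(),W[t].mean(0))
p,_=arm.get_image("scene");cv2.imwrite("pics/s1.png",cv2.resize(p[130:280,250:420][:,:,::-1],None,fx=4,fy=4,interpolation=3))
```

```text
top 75 [[-0.0787, -0.0481], [-0.0758, -0.0392], [-0.0702, -0.0302]] [0.123 0.149 0.152]
top face [[-0.0788, -0.0481], [-0.0741, -0.0393], [-0.0697, -0.0301]] [ 0.6047921  -0.06785915  0.14913767]
scene 194 [[-0.081, -0.0495], [-0.0787, -0.04], [-0.0729, -0.032]] [0.12  0.136 0.15 ]
```

View pics/s1.png

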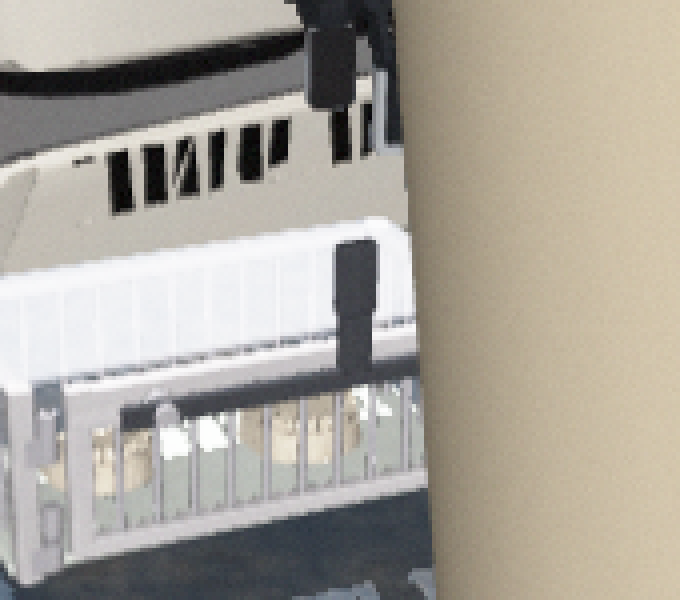

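Fingers (crop 330,65) hang right above the tab (crop 355,275). Descending.

Emit:
{"op": "play_rows", "data": {"increments": [[-1,2.5,20,0,0,0,-0.4],[0,0,25,0,0,0,-0.4],[0,0,20,0,0,0,-0.4],[0,0,15,0,0,0,-0.4],[0,0,4,0,0,0,-0.4],[0,0,0,0,0,0,0.1],[0,0,0,0,0,0,0.3]]}}

```text
clock: 4.05
tool_pos: [0.6042, -0.0687, 0.1381]
eef_rot: [[0.069, 0.998, 0.002], [0.998, -0.069, -0.0], [-0.0, 0.002, -1.0]]
ft_force: [0.1, 0.9, 0.5]
width: 0.0318
grasp_force: 0.0
```

Emit:
{"op": "play_rows", "data": {"increments": [[0,0,0,0,0,0,0.55],[0,0,0,0,0,0,0.62],[0,0,0,0,0,0,0.66],[0,0,0,0,0,0,0.68]], "grip_force": 20}}

```text
clock: 4.45
tool_pos: [0.6036, -0.0685, 0.1376]
eef_rot: [[0.07, 0.998, 0.001], [0.998, -0.07, -0.0], [0.0, 0.001, -1.0]]
ft_force: [-0.2, -0.3, -0.2]
width: 0.0137
grasp_force: 0.0
```

Emit:
{"op": "play_rows", "data": {"increments": [[0,0,0,0,0,0,0.72],[0,0,0,0,0,0,0.76],[0,0,0,0,0,0,0.8],[0,0,0,0,0,0,0.8]]}}

```text
clock: 4.85
tool_pos: [0.6038, -0.0686, 0.1375]
eef_rot: [[0.07, 0.998, 0.001], [0.998, -0.07, 0.0], [0.0, 0.001, -1.0]]
ft_force: [0.4, 0.4, 1.0]
width: 0.0098
grasp_force: 21.0
```

Emit:
{"op": "play_rows", "data": {"increments": [[0.56,0,-0.95,0,-0.01,0,0.85],[0.56,0,-0.95,0,-0.01,0,0.85],[0.56,0,-0.95,0,-0.01,0,0.85],[0,0,0,0,0,0,0.85],[0,0,0,0,0,0,0.85]], "grip_force": 30}}

```text
clock: 5.35
tool_pos: [0.6039, -0.0669, 0.1403]
eef_rot: [[0.07, 0.998, -0.001], [0.997, -0.07, -0.03], [-0.03, 0.001, -1.0]]
ft_force: [2.4, -1.5, 0.8]
width: 0.0093
grasp_force: 32.0
```

Emit:
{"op": "play_rows", "data": {"increments": [[0,-0.5,0,0,0,0,0.85],[0,-0.5,0,0,0,0,0.85],[0,0,0,0,0,0,0.85],[0,0,0,0,0,0,0.85]]}}

```text
clock: 5.75
tool_pos: [0.603, -0.0668, 0.1402]
eef_rot: [[0.07, 0.998, -0.001], [0.997, -0.07, -0.03], [-0.03, 0.001, -1.0]]
ft_force: [2.9, -0.5, -0.5]
width: 0.0096
grasp_force: 33.0
```

Emit:
{"op": "play_rows", "data": {"increments": [[0,-0.5,0,0,0,0,0.85],[0,0,0,0,0,0,0.85],[0,0,0,0,0,0,0.85]]}}

```text
clock: 6.05
tool_pos: [0.603, -0.0668, 0.1402]
eef_rot: [[0.07, 0.998, -0.0], [0.997, -0.07, -0.03], [-0.03, 0.002, -1.0]]
ft_force: [4.3, -0.2, -0.8]
width: 0.0098
grasp_force: 33.0
```

Emit:
{"op": "play_rows", "data": {"increments": [[0,-0.5,0,0,0,0,0.85],[0,0,0,0,0,0,0.85],[0,0,0,0,0,0,0.85]]}}

```text
clock: 6.35
tool_pos: [0.603, -0.0668, 0.1402]
eef_rot: [[0.07, 0.998, 0.001], [0.997, -0.07, -0.03], [-0.03, 0.003, -1.0]]
ft_force: [6.2, -0.3, -1.7]
width: 0.0098
grasp_force: 33.1
```

Emit:
{"op": "play_rows", "data": {"increments": [[0.33,0.3,-0.57,0,-0.006,0,0.85],[0.33,0,-0.57,0,-0.006,0,0.85],[0,0,0,0,0,0,0.85]]}}

```text
clock: 6.65
tool_pos: [0.6031, -0.066, 0.1414]
eef_rot: [[0.07, 0.998, -0.001], [0.997, -0.07, -0.042], [-0.042, 0.002, -0.999]]
ft_force: [5.7, 0.3, 0.4]
width: 0.0094
grasp_force: 33.2
```

Emit:
{"op": "play_rows", "data": {"increments": [[0.33,0,-0.57,0,-0.006,0,0.85],[0.33,0,-0.57,0,-0.006,0,0.85],[0,0,0,0,0,0,0.85]]}}

```text
clock: 6.95
tool_pos: [0.6031, -0.0653, 0.1425]
eef_rot: [[0.07, 0.998, -0.001], [0.996, -0.07, -0.054], [-0.054, 0.002, -0.999]]
ft_force: [5.3, -0.7, -1.5]
width: 0.0095
grasp_force: 33.3
```

Emit:
{"op": "play_rows", "data": {"increments": [[0.33,0,-0.57,0,-0.006,0,0.85],[0.33,0,-0.57,0,-0.006,0,0.85],[0,0,0,0,0,0,0.85]]}}

```text
clock: 7.25
tool_pos: [0.6032, -0.0646, 0.1436]
eef_rot: [[0.07, 0.998, -0.002], [0.995, -0.07, -0.066], [-0.066, 0.002, -0.998]]
ft_force: [6.1, -0.1, -1.3]
width: 0.0094
grasp_force: 33.3
```

Emit:
{"op": "play_rows", "data": {"increments": [[0.33,0,-0.57,0,-0.006,0,0.85],[0.33,0,-0.57,0,-0.006,0,0.85],[0,0,0,0,0,0,0.85]]}}

```text
clock: 7.55
tool_pos: [0.6032, -0.0638, 0.1447]
eef_rot: [[0.07, 0.998, -0.003], [0.995, -0.07, -0.078], [-0.078, 0.002, -0.997]]
ft_force: [5.4, -0.7, -1.3]
width: 0.0097
grasp_force: 33.4
```

Emit:
{"op": "play_rows", "data": {"increments": [[0.33,0,-0.57,0,-0.006,0,0.85],[0.33,0,-0.57,0,-0.006,0,0.85],[0,0,0,0,0,0,0.85]]}}

```text
clock: 7.85
tool_pos: [0.6032, -0.063, 0.1458]
eef_rot: [[0.07, 0.998, -0.004], [0.994, -0.07, -0.09], [-0.09, 0.002, -0.996]]
ft_force: [5.5, -0.5, -1.5]
width: 0.0097
grasp_force: 33.5
```

Emit:
{"op": "play_rows", "data": {"increments": [[0.33,0,-0.57,0,-0.006,0,0.85],[0.33,0,-0.57,0,-0.006,0,0.85],[0,0,0,0,0,0,0.85]]}}

```text
clock: 8.15
tool_pos: [0.6026, -0.0622, 0.1469]
eef_rot: [[0.07, 0.998, -0.006], [0.992, -0.07, -0.102], [-0.102, 0.001, -0.995]]
ft_force: [4.0, -0.4, -1.0]
width: 0.0095
grasp_force: 35.4
```

Emit:
{"op": "play_rows", "data": {"increments": [[0,0,0,0,0,0,0.85]]}}

```text
clock: 8.25
tool_pos: [0.6025, -0.0622, 0.1468]
eef_rot: [[0.07, 0.998, -0.006], [0.992, -0.07, -0.101], [-0.102, 0.001, -0.995]]
ft_force: [4.7, 0.9, 0.1]
width: 0.0094
grasp_force: 35.6
```

Emit:
{"op": "play_rows", "data": {"increments": [[0.33,0,-0.57,0,-0.006,0,0.85],[0,0,0,0,0,0,0.85]]}}

```text
clock: 8.45
tool_pos: [0.6024, -0.0618, 0.1474]
eef_rot: [[0.07, 0.998, -0.007], [0.992, -0.07, -0.108], [-0.108, 0.001, -0.994]]
ft_force: [4.9, -0.1, -0.8]
width: 0.0098
grasp_force: 36.1
```

Emit:
{"op": "play_rows", "data": {"increments": [[0.33,0,-0.57,0,-0.006,0,0.85],[0,0,0,0,0,0,0.85],[0,0,0,0,0,0,0.85]]}}

```text
clock: 8.75
tool_pos: [0.6024, -0.0614, 0.1478]
eef_rot: [[0.069, 0.998, -0.008], [0.991, -0.07, -0.113], [-0.114, 0.0, -0.994]]
ft_force: [5.1, 0.5, 0.3]
width: 0.0094
grasp_force: 36.3
```

Emit:
{"op": "play_rows", "data": {"increments": [[0,-0.5,0,0,0,0,0.85],[0,0,0,0,0,0,0.85],[0,0,0,0,0,0,0.85]]}}

```text
clock: 9.05
tool_pos: [0.6019, -0.0614, 0.1478]
eef_rot: [[0.07, 0.998, -0.007], [0.991, -0.07, -0.113], [-0.113, 0.0, -0.994]]
ft_force: [4.8, 1.5, -1.1]
width: 0.0094
grasp_force: 37.8
```

Emit:
{"op": "play_rows", "data": {"increments": [[0.1,-0.8,0,0.001,0,0.012,0.85],[0.1,-0.8,0,0.001,0,0.012,0.85],[0,0,0,0,0,0,0.85]]}}

```text
clock: 9.35
tool_pos: [0.5998, -0.061, 0.1477]
eef_rot: [[0.093, 0.996, -0.011], [0.989, -0.094, -0.113], [-0.113, -0.0, -0.994]]
ft_force: [4.1, 1.1, 0.9]
width: 0.0097
grasp_force: 34.2
```

Emit:
{"op": "play_rows", "data": {"increments": [[0.15,-1.4,0,0.001,0,0.012,0.85],[0.15,-1.4,0,0.001,0,0.012,0.85],[0.15,-1.4,0,0.001,0,0.01,0.85],[0,0,0,0,0,0,0.85]]}}

```text
clock: 9.75
tool_pos: [0.5955, -0.0601, 0.1476]
eef_rot: [[0.127, 0.992, -0.014], [0.985, -0.128, -0.113], [-0.113, 0.001, -0.994]]
ft_force: [3.0, 2.1, 0.7]
width: 0.0094
grasp_force: 33.2
```

Emit:
{"op": "play_rows", "data": {"increments": [[0.3,-2.8,0,0.002,0,0.02,0.85],[0.3,-2.8,0,0.002,0,0.02,0.85],[0.3,-2.8,0,0.002,0,0.02,0.85],[0.3,-2.8,0,0.002,0,0.02,0.85],[0,0,0,0,0,0,0.85]]}}

```text
clock: 10.25
tool_pos: [0.5846, -0.0571, 0.1475]
eef_rot: [[0.207, 0.978, -0.022], [0.972, -0.208, -0.111], [-0.113, 0.002, -0.994]]
ft_force: [2.5, 1.4, 0.1]
width: 0.0093
grasp_force: 33.4
```

Emit:
{"op": "play_rows", "data": {"increments": [[0.5,-4.1,0,0.0034,0,0.03,0.85],[0.65,-5.5,-0.06,0.0046,0,0.04,0.85],[0.65,-5.5,-0.06,0.0046,0,0.04,0.85],[0.65,-5.5,-0.06,0.0046,0,0.04,0.85],[0.65,-5.5,-0.06,0.0046,0,0.04,0.85],[0.65,-5.5,-0.06,0.0046,0,0.04,0.85],[0.65,-5.5,-0.06,0.0046,0,0.04,0.85],[0.65,-5.5,-0.06,0.0046,0,0.04,0.85]]}}

```text
clock: 11.05
tool_pos: [0.5468, -0.0381, 0.1472]
eef_rot: [[0.495, 0.867, -0.054], [0.861, -0.498, -0.099], [-0.113, 0.003, -0.994]]
ft_force: [3.1, 1.9, 0.0]
width: 0.0093
grasp_force: 31.9
```

Emit:
{"op": "play_rows", "data": {"increments": [[0.6,-5.5,-0.06,0.0046,0,0.04,0.85],[0.6,-5.5,-0.06,0.0046,0,0.04,0.85],[0.6,-5.5,-0.06,0.0046,0,0.04,0.85],[0.6,-5.5,-0.06,0.0046,0,0.04,0.85],[0.6,-5.5,-0.06,0.0046,0,0.04,0.85],[0.6,-5.5,-0.06,0.0046,0,0.04,0.85],[0.6,-5.5,-0.06,0.0046,0,0.04,0.85],[0.6,-5.5,-0.06,0.0046,0,0.04,0.85]]}}

```text
clock: 11.85
tool_pos: [0.5155, -0.0073, 0.147]
eef_rot: [[0.742, 0.665, -0.082], [0.661, -0.747, -0.076], [-0.111, 0.002, -0.994]]
ft_force: [3.1, 2.4, -0.2]
width: 0.0097
grasp_force: 31.8
```

Emit:
{"op": "play_rows", "data": {"increments": [[0.6,-5.5,-0.06,0.0046,0,0.04,0.85],[0.6,-5.5,-0.06,0.0046,0,0.04,0.85],[0.6,-5.5,-0.06,0.0046,0,0.04,0.85],[0.6,-5.5,-0.06,0.0046,0,0.04,0.85],[0.6,-5.5,-0.06,0.0046,0,0.04,0.85],[0.6,-5.5,-0.06,0.0046,0,0.04,0.85],[0.6,-5.5,-0.06,0.0046,0,0.04,0.85],[0.6,-5.5,-0.06,0.0046,0,0.04,0.85]]}}

```text
clock: 12.65
tool_pos: [0.4953, 0.0318, 0.1469]
eef_rot: [[0.913, 0.395, -0.101], [0.393, -0.919, -0.045], [-0.111, 0.002, -0.994]]
ft_force: [3.4, 2.0, -1.0]
width: 0.0097
grasp_force: 32.0
```

Emit:
{"op": "play_rows", "data": {"increments": [[0.75,-5.5,-0.06,0.0046,0,0.04,0.85],[0.75,-5.5,-0.06,0.0046,0,0.04,0.85],[0.75,-5.5,-0.06,0.0046,0,0.04,0.85],[0.75,-5.5,-0.06,0.0046,0,0.04,0.85],[0.75,-5.5,-0.06,0.0046,0,0.04,0.85],[0.75,-5.5,-0.06,0.0046,0,0.04,0.85],[0.75,-5.5,-0.06,0.0046,0,0.04,0.85],[0.75,-5.5,-0.06,0.0046,0,0.04,0.85]]}}

```text
clock: 13.45
tool_pos: [0.4883, 0.0753, 0.1469]
eef_rot: [[0.99, 0.085, -0.113], [0.084, -0.996, -0.01], [-0.113, 0.001, -0.994]]
ft_force: [-1.1, 2.0, 3.0]
width: 0.0099
grasp_force: 33.4
```

Emit:
{"op": "play_rows", "data": {"increments": [[0.7,-5.5,-0.06,0.0046,0,0.04,0.85],[0.7,-5.5,-0.06,0.0046,0,0.04,0.85],[0.5,-4.1,0,0.0034,0,0.03,0.85],[0.3,-2.8,0,0.002,0,0.02,0.85],[0,0,0,0,0,0,0.85],[0,0,0,0,0,0,0.85]]}}

```text
clock: 14.05
tool_pos: [0.4895, 0.0936, 0.1467]
eef_rot: [[0.992, -0.046, -0.114], [-0.045, -0.999, 0.005], [-0.114, -0.0, -0.993]]
ft_force: [-3.1, 4.4, 6.1]
width: 0.0095
grasp_force: 33.7
```

Emit:
{"op": "play_rows", "data": {"increments": [[-1.5,0.3,0,0,0.01,0,0.85],[-1.1,0,1.8,0,0.02,0,0.85],[-1.1,0,1.8,0,0.02,0,0.85],[-1.1,0,1.8,0,0.02,0,0.85],[0,0,0,0,0,0,0.85]]}}

```text
clock: 14.55
tool_pos: [0.4854, 0.0932, 0.1411]
eef_rot: [[0.998, -0.046, -0.04], [-0.046, -0.999, 0.001], [-0.04, 0.0, -0.999]]
ft_force: [3.4, 2.7, -5.4]
width: 0.0096
grasp_force: 33.9
```

Emit:
{"op": "play_rows", "data": {"increments": [[-0.2,0,1.4,0,0.015,0,0.85],[-0.3,0,1.4,0,0.015,0,0.85],[0,0,0,0,0,0,0.85],[0,0,0,0,0,0,0.85]]}}

```text
clock: 14.95
tool_pos: [0.484, 0.0932, 0.1386]
eef_rot: [[0.999, -0.047, -0.014], [-0.047, -0.999, 0.0], [-0.014, 0.0, -1.0]]
ft_force: [-2.2, 2.7, -4.3]
width: 0.0096
grasp_force: 34.2
```

Emit:
{"op": "play_rows", "data": {"increments": [[-0.5,0,0.6,0,0.007,0,0.85],[-0.4,0,0.5,0,0.007,0,0.85],[0,0,0,0,0,0,0.85],[0,0,0,0,0,0,0.85]]}}

```text
clock: 15.35
tool_pos: [0.4835, 0.0933, 0.1377]
eef_rot: [[0.999, -0.047, 0.001], [-0.047, -0.999, -0.0], [0.001, 0.0, -1.0]]
ft_force: [-3.4, 3.2, -3.3]
width: 0.0096
grasp_force: 34.4
```

Emit:
{"op": "play_rows", "data": {"increments": [[-0.8,-0.4,0.5,0,0,0,0.85],[-0.4,-0.3,0.5,0,0,0,0.85],[0,0,0,0,0,0,0.85],[0,0,0,0,0,0,0.85]]}}

```text
clock: 15.75
tool_pos: [0.4835, 0.0942, 0.1374]
eef_rot: [[0.999, -0.047, 0.004], [-0.047, -0.999, -0.0], [0.004, -0.0, -1.0]]
ft_force: [-3.1, 1.4, 3.6]
width: 0.0096
grasp_force: 33.2
```

Run:
```python
from h import *
p,_=arm.get_image("scene");cv2.imwrite("pics/s2.png",cv2.resize(p[130:310,200:440][:,:,::-1],None,fx=3.3,fy=3.3,interpolation=3))
```

```text
(no output)
```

View pics/s2.png

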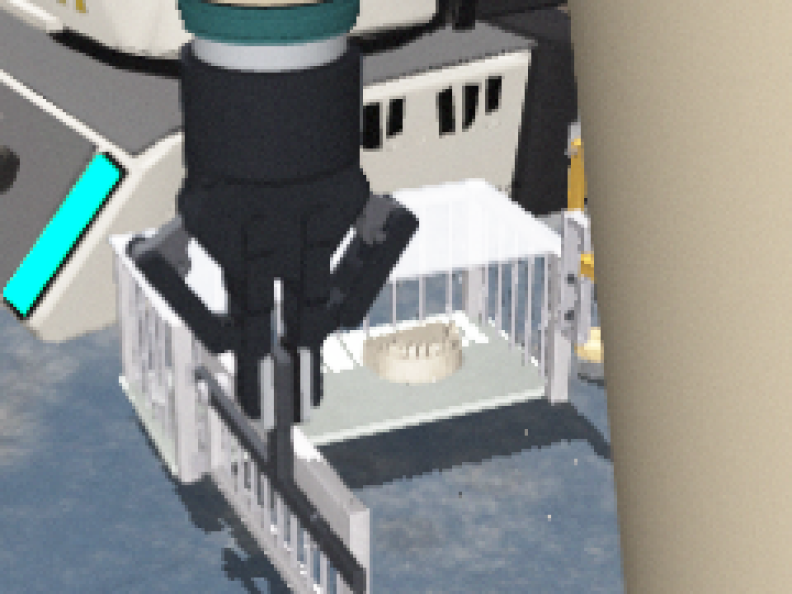

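The gate stands open near 88°, the tab (crop 285,370) is between the fingers and the bar lies level along the gate. Releasing and backing off upward.

Emit:
{"op": "play_rows", "data": {"increments": [[0,0,0,0,0,0,0.7],[0,0,0,0,0,0,0.6],[0,0,0,0,0,0,0.45],[0,0,0,0,0,0,0.3],[0,0,0,0,0,0,0.1],[0,0,0,0,0,0,0],[0,0,0,0,0,0,0]]}}

```text
clock: 16.5
tool_pos: [0.4831, 0.0941, 0.1368]
eef_rot: [[0.999, -0.047, 0.003], [-0.047, -0.999, -0.0], [0.003, 0.0, -1.0]]
ft_force: [0.0, -0.5, -0.2]
width: 0.0425
grasp_force: 0.0
```

Emit:
{"op": "play_rows", "data": {"increments": [[0,0,-5,0,0,0,0],[0,0,-10,0,0,0,0],[0,0,-20,0,0,0,0],[0,0,-25,0,0,0,0],[0,0,-25,0,0,0,0],[0,0,-15,0,0,0,0],[0,0,0,0,0,0,0]]}}

```text
clock: 17.2
tool_pos: [0.4845, 0.0943, 0.24]
eef_rot: [[0.999, -0.047, 0.009], [-0.047, -0.999, 0.0], [0.009, -0.001, -1.0]]
ft_force: [1.3, 0.4, -0.2]
width: 0.0427
grasp_force: 0.0
```

Run:
```python
from h import *
p,d=arm.get_image("scene");cv2.imwrite("pics/s3.png",cv2.resize(p[130:310,200:440][:,:,::-1],None,fx=3.3,fy=3.3,interpolation=3))
p,d=arm.get_image("top");cv2.imwrite("pics/t3.png",cv2.resize(p[100:300,220:440][:,:,::-1],None,fx=3,fy=3,interpolation=3))
```

```text
(no output)
```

View pics/s3.png

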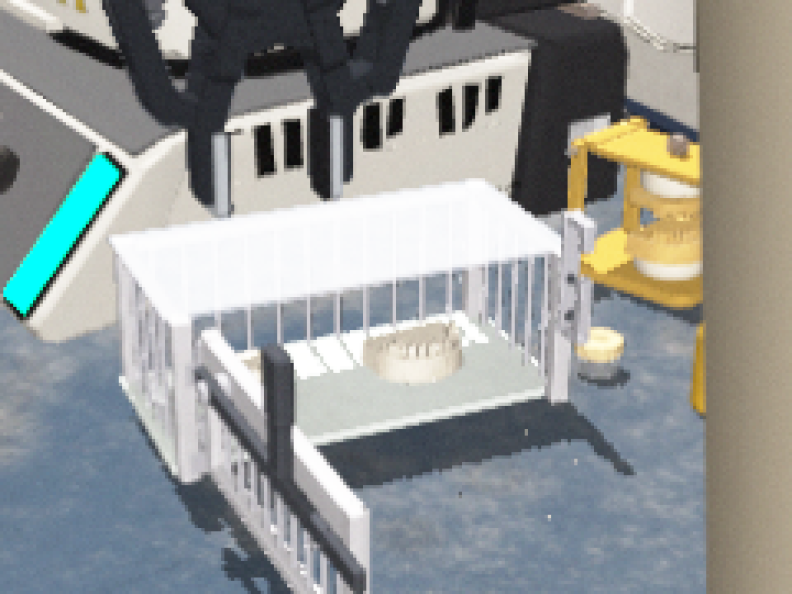

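View pics/t3.png

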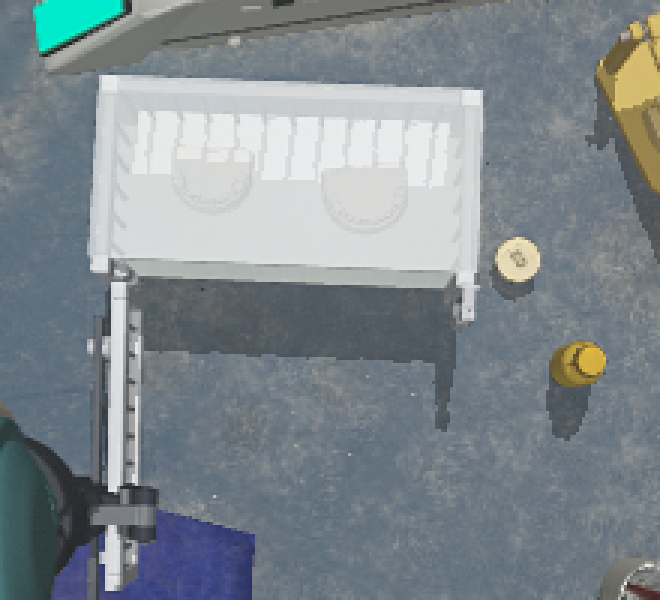

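The gate stands perpendicular to the front, at about 88° (top-view crop x about 118, from y 280 to 590). The bar is resting, the models, pot and bottle are unmoved, and the gripper is clear.

```bash
python3 -c "
from station import arm
print(arm.close_job())"
```

```text
the job is handed in; nothing more can be done
None
```

The job is handed in: the gate stands open at about 88°, the latch bar is down at rest and released, and the models, pot and bottle are where they were.

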